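# Fold up the writing flap of the bunk-room desk cabinet

### The arm

A 6-joint arm with a two-finger parallel gripper is mounted at the origin on the work surface. World frame = base frame: x ahead of the robot, y to its left, z up, the work surface at z = 0. Lengths are in m, angles in rad, forces in N, time in s.
With the tool pointing down it reaches from about 0.35 to 0.85 m from the base axis. Payload 8.1 kg.
Tool frame: the origin (TCP) lies at the very end of the fingers, on their centre line; the grasp point (between the pads) lies 19 mm behind it; z points along the fingers, y is the line along which they close (so a half turn about z gives the same grasp; the last joint's range is limited). The gripper opens to 93 mm and grips with 3 to 60 N. Pads are 15 mm wide; open, the fingers measure 128 mm over their backs; the gripper's body (75 mm by 188 mm) begins 65 mm behind the grasp point.
Start: joints at [-1.352, 0.13, 1.488, -0, 1.523, -0.085], TCP at [0.18, -0.573, 0.219] pointing down, gripper open.
Joint ranges: [-2.96, 2.96], [-0.89, 2.26], [0.02, 2.5], [-1.34, 4.48], [0, 2.73], [-2.66, 2.66]. Speed limits (rad/s): [2.39, 2.39, 2.79, 3.14, 3.14, 3.14].

### API

Orientations are given as a rotation vector (axis times angle).
In Python, from plant import read_state, eyes, workorder gives the robot as it stands. The module is installed in compiled form; this text tells all that it offers.
- The arm moves only by the tool play_rows, never from a script. Its argument "targets" is one flat list of numbers, 4 for each row, row after row: the shift along the tool's x, y, z in cm, then the turn about the tool's z in degrees. In form: [dx, dy, dz, roll, dx, dy, dz, roll, ...]. A call has 1 to 8 rows; each row is the pose to reach, as a shift and turn from the pose commanded when the call began, along the tool's axes at that moment; what a row does not reach only later rows make up. A row lasts 1/12 s, in which the tool goes at most 41.7 mm and 7.16 degrees, less where a joint would pass 70% of its speed; a pose out of reach is approached as far as the arm can. A call with a gripper value outside its range is refused whole. "grip" is the finger opening in cm, from 0 to 9.3, set as the call begins (left out, the last holds). The fingers move at their own pace and stop on an object; "grip_force" is the grip in N (left out, the last holds). Time passes only in rows, so rows that repeat a pose let the fingers close. It gives the time, the measured TCP pose, the force, the opening and the grip force at its end, in the units of the state.
- read_state(): the state, without advancing time (a new reading comes with each control period).
- eyes.read_camera(name): name is "scene" or "side" or "wrist"; returns a dict with "image" (420x560x3 uint8, red, green, blue), "vfov" (degrees; the focal length in pixels is half the picture's height over the tangent of half this angle, whatever the lens; pixels are square), "cx", "cy" (the principal point, pixels), "cam_to_world" (4x4, takes a point from camera to world coordinates); the wrist camera has in their place "T_tool_cam" (4x4, takes a point from camera to tool coordinates, whose origin is the TCP and whose axes are the flange's). Camera axes: x right, y up, looking along -z (the intrinsics and any distortion apply to the point x, -y, -z); pixel columns grow to the right and rows downward; lengths in m; the calibration is good to about 2 mm. A picture is of the moment at which its call begins: read the wrist's pose just before it. There is no depth.
- workorder.close_job(): hands the job in; it is judged then, once.
The state is a dict: "t": time; "q": joint angles; "dq": joint speeds; "joint_torque": joint torques, N m; "tool_pos": TCP position; "orientation": TCP orientation; "force": force on the tool from outside, world axes, zero at the start; "wrist_torque": the same for the moment, N m; "opening": finger opening in m; "gripper_force": force on a finger pad.
Only numpy, scipy, OpenCV 4.12 (cv2) and the standard library are available. Lean on these libraries where they do the work, as an engineer would, in place of code of your own. Each camera call takes 0.05 s, during which the arm holds its last target. There are 200 camera calls.

### The job

Close up the writing cabinet: with the fingertips push the red logbook that lies on the open writing flap back until all of it lies inside the compartment, then push the flap up from underneath, past its balance point, so that its counterweights take over and it stays shut against the cabinet front. Only push: do not pick the logbook up or let it fall, do not slam the flap, and leave the ink bottle and hand stamp in the compartment and everything else standing where it is.

Things in the scene. Friction and masses are not known exactly. Their poses are not given: they have to be found in the camera images.
- desk: Blue-grey steel desktop writing cabinet, fixed, 360 wide x 250 deep x 360 high. Origin on the table below the middle of the flap's hinge line, in the plane of the cabinet front; x points level into the cabinet, y along the hinge, z up. Below z = 127 a closed drawer section, its handles 17 proud of the front; above it the open compartment. The open flap reaches from x = 0 to x = -205
- compartment (a point): Middle of the front edge of the compartment floor (cabinet x = 0, y = 0, z = 129), fixed. The compartment: side walls at y = +-168 (12 thick), free depth to the pigeonholes at x = 184, roof underside at z = 345, all in the cabinet's frame
- hinge (a point): Middle of the flap's hinge line, fixed on the cabinet at its x = 0, y = 0, z = 130; the hinge axis is the cabinet's y. Under the open flap the space is free down to the table, except two rest brackets beside the front (y = +-161 to +-175, 35 out)
- flap (a joint): Angle of the writing flap, rad: 0 = down and level on its stop, 1.571 = upright, shut against the cabinet front. Balance point about 1.05 (0.95 to 1.15): below it the flap falls back down, above it the counterweights draw it shut. Lifting at the front edge takes about 3 to 7 N at first, less later; the hinge is damped (0.4 N m s/rad)
- flap_edge (a point): On the flap: middle of the lower edge of its free front side. The flap is a plate 203 long (2 to 205 from the hinge), 360 wide, 14 thick, blue-grey with a cream writing top; when down its upper face is level with the hinge line (z = 130, 1 above the compartment floor) and its underside at z = 116
- weight_a (a point): Centre of the round iron counterweight (radius 32, 18 thick) on the flap's cranked steel arm outside the cabinet's +y side; it turns with the flap, and stands 55 behind and 85 above the hinge line while the flap is down
- weight_b (a point): The same counterweight on the -y side; the arms and weights lie between y = +-181 and +-204
- logbook: Red-brown hard-backed logbook, 120 x 170 x 30 high, 0.3 to 0.55 kg, lying flat on the flap, loose. Origin at the centre of its underside; its x (120 long) points roughly into the cabinet, its y (170 long) roughly along the hinge, z up
- book_corner_a (a point): Logbook corner nearest the flap's front edge on the logbook's +y side (x = -60, y = 85, z = 15 in its frame)
- book_corner_b (a point): Logbook corner nearest the flap's front edge on the logbook's -y side (x = -60, y = -85, z = 15 in its frame)
- ink_bottle: Small amber ink bottle with black cap, diameter 36, 75 high, loose, standing on the compartment floor near its -y side wall (cabinet frame). Origin at the centre of its underside. To be left alone
- clock: Brass mantel clock on a dark wood base 75 x 165, about 105 high, loose, standing on the cabinet's top. Origin at the centre of its underside. To be left alone
- mug: White mug, diameter 80, 92 high, loose on the table. Origin at the centre of its underside. To be left alone
- stapler: Black and blue stapler, 150 x 38 x 65 high, loose on the table. Origin at the centre of its underside. To be left alone
- stamp: Wooden hand stamp, foot diameter 42, 78 high, loose, standing upright on the compartment floor near its -y side wall, in front of the ink bottle. Origin at the centre of its underside. To be left alone
- tissue_box: Pale blue cardboard tissue box, 210 x 110 x 80 high, loose, standing on the cabinet's top beside the clock. Origin at the centre of its underside. To be left alone
- tape_dispenser: Grey tape dispenser, 150 x 55 x 86 high, loose on the table. Origin at the centre of its underside. To be left alone
Things that resemble listed ones, but are neither listed nor needed, are in the scene too. Of the things like the logbook, leave any that is blue; of the rest the smaller one is meant.

How it is judged:
On the way, in this order (a step that is already met when the one before it is completed fails the run):
1. the logbook lies flat and wholly inside the compartment while the flap is still down (x of each of book_corner_a, book_corner_b in the frame of desk above 0.002 m and angle between logbook's own z axis and vertical below 0.06 rad and value of joint flap below 0.12 rad), for 0.2 s.
2. the flap is pushed up and shut (value of joint flap above 1.5 rad), for 0.2 s.
At the end, for the whole second after the job is handed in: The flap stands shut by itself (angle above 1.5 rad of 1.571) and at rest, the logbook lies flat and still wholly behind the hinge line inside the compartment, and the ink bottle and the stamp stand upright within 30 mm of where they were (value of joint flap above 1.5 rad and velocity of joint flap below 0.05 rad/s and x of each of book_corner_a, book_corner_b in the frame of desk above -0.001 m and angle between logbook's own z axis and vertical below 0.06 rad and linear speed of logbook below 0.02 m/s and angle between each of ink_bottle, stamp's own z axis and vertical below 0.1 rad and distance of each of ink_bottle, stamp from where it was at the start of the episode below 0.03 m); the robot touches nothing.
It fails at once if the logbook is lifted, tipped up or dropped off the flap (height (world z) of logbook above 0.155 m or height (world z) of logbook below 0.115 m or angle between logbook's own z axis and vertical above 0.25 rad).
It fails at once if the flap is slammed shut (closing faster than 2.5 rad/s) (velocity of joint flap above 2.5 rad/s).
It fails at once if the ink bottle is knocked over or shifted by more than 30 mm (angle between ink_bottle's own z axis and vertical above 0.4 rad or distance of ink_bottle from where it was at the start of the episode above 0.03 m).
It fails at once if a bystander is shifted by more than 30 mm or toppled (distance of any of clock, mug, stapler, stamp, tissue_box, tape_dispenser from where it was at the start of the episode above 0.03 m or angle between any of clock, mug, stamp's own z axis and vertical above 0.4 rad).
It also fails if it takes over 51 s, if anything falls off the work surface, if the arm or the gripper's body presses on something with over 40 N, if the wrist force passes 120 N, or if a joint passes its speed limit or range.

## Working session

There is one attempt and no reset: what is moved stays moved. The work goes in short steps, Python scripts to look and compute and a tool call to move; the robot and the scene stay as the last step left them, time stands still between calls to the robot, and variables do not carry over. Pictures are saved under pics/ and viewed, at most 10 in all, crops included, and the job is handed in when it is done.

Besides the shell and the picture viewer there is one more tool, called after ">>>" by a JSON object that holds its "api" and its "payload", one argument or row to a line. play_rows: Moves the arm, as the interface text tells. Its arguments: {"type":"object","properties":{"targets":{"type":"array"},"grip":{"type":"number"},"grip_force":{"type":"number"}},"required":["targets"]}

```bash
mkdir -p pics; python3 - <<'E'
from plant import read_state, eyes
import cv2,json,numpy as np
s=read_state();print(s)
for n in("scene","side"):
    r=eyes.read_camera(n);cv2.imwrite(f"pics/{n}0.png",cv2.resize(r["image"][:,:,::-1],None,fx=1.4,fy=1.4,interpolation=cv2.INTER_CUBIC))
    print({k:(np.array(v).round(4).tolist()) for k,v in r.items() if k!="image"})
E
```

```text
{'t': 0.0, 'q': array([-1.35242953e+00,  1.31177114e-01,  1.48928009e+00, -9.19797751e-06,
        1.52299687e+00, -8.53853374e-02]), 'dq': array([-5.09344522e-04, -1.41776853e-04, -4.83451371e-05,  7.10942419e-04,
       -2.41156305e-03,  2.20100638e-04]), 'joint_torque': array([ 1.98099051e-04, -5.59850049e+01, -4.91750872e+01,  7.66023318e-02,
        3.51210753e-02, -1.23903587e-04]), 'tool_pos': array([ 0.17936326, -0.57196221,  0.21757748]), 'orientation': array([-3.10359428e+00, -4.75020350e-01,  2.08546212e-04]), 'force': array([-0.20742303,  0.15247912,  0.39649041]), 'wrist_torque': array([-0.03594556, -0.02818503,  0.00660724]), 'gripper_force': 0.0, 'opening': 0.09289213332768412}
{'vfov': 46.2223, 'cx': 278.7225, 'cy': 209.2697, 'cam_to_world': [[-0.6934, -0.4497, 0.5631, 1.156], [0.7205, -0.4175, 0.5538, 0.7631], [-0.0139, 0.7896, 0.6134, 0.9948], [0.0, 0.0, 0.0, 1.0]]}
{'vfov': 51.5467, 'cx': 286.3891, 'cy': 205.9325, 'cam_to_world': [[-0.9993, 0.0323, -0.0195, 0.4478], [-0.0348, -0.5917, 0.8054, 0.9528], [0.0145, 0.8055, 0.5924, 0.8412], [0.0, 0.0, 0.0, 1.0]]}
```

View pics/scene0.png

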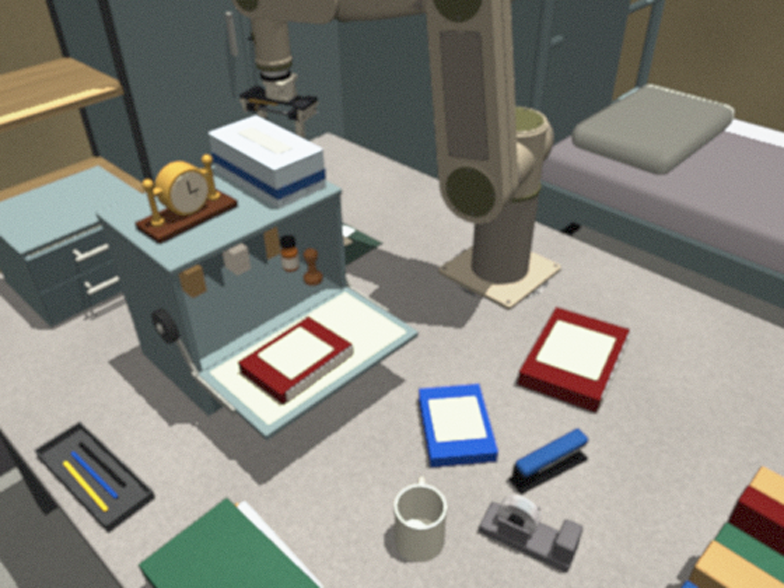

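View pics/side0.png

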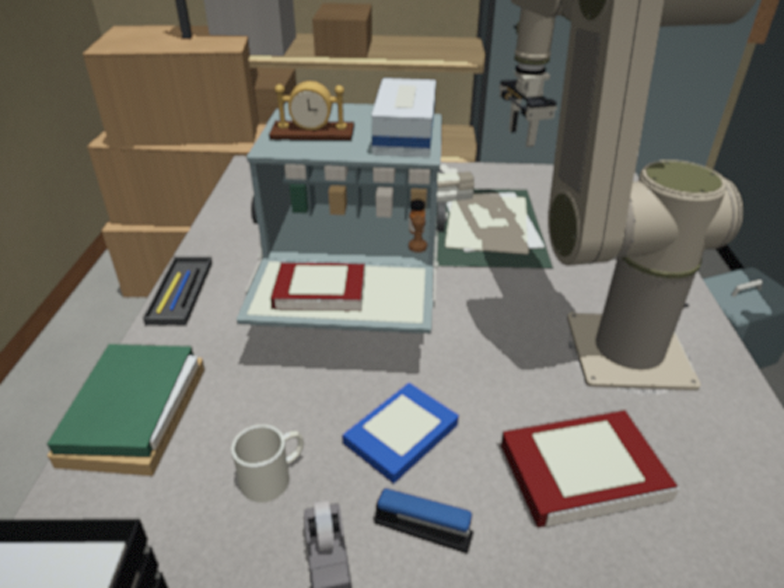

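```bash
cat > h.py <<'E'
import numpy as np
C={"scene":(46.2223,278.7225,209.2697,[[-0.6934,-0.4497,0.5631,1.156],[0.7205,-0.4175,0.5538,0.7631],[-0.0139,0.7896,0.6134,0.9948]]),
"side":(51.5467,286.3891,205.9325,[[-0.9993,0.0323,-0.0195,0.4478],[-0.0348,-0.5917,0.8054,0.9528],[0.0145,0.8055,0.5924,0.8412]])}
def ray(n,u,v,s=1.4):
    f,cx,cy,T=C[n];T=np.array(T);F=210/np.tan(np.radians(f/2))
    d=T[:,:3]@np.array([(u/s-cx)/F,-(v/s-cy)/F,-1]);return T[:,3],d
def onz(n,u,v,z,s=1.4):
    o,d=ray(n,u,v,s);return (o+d*(z-o[2])/d[2]).round(4)
def tri(a,b):
    A=[];B=[]
    for n,(u,v) in (("scene",a),("side",b)):
        o,d=ray(n,u,v);d=d/np.linalg.norm(d);P=np.eye(3)-np.outer(d,d);A.append(P);B.append(P@o)
    return np.linalg.lstsq(np.vstack(A),np.hstack(B),rcond=None)[0].round(4)
E
python3 - <<'E'
from h import *
for n,z,p in (("scene",.13,[(416,333),(268,431)]),("side",.13,[(434,322),(241,320),(433,262),(250,258)]),
 ("scene",.16,[(240,360),(307,319),(353,349),(285,390)]),("side",.16,[(275,264),(365,264),(364,297),(272,296)]),
 ("side",.36,[(254,156),(440,157)]),("scene",.36,[(178,267),(341,190)]),("side",.129,[(417,250)]),("scene",.129,[(313,281)])):
    print(n,z,[onz(n,*q,z)[:2].tolist() for q in p])
print(tri((178,267),(254,156)),tri((341,190),(440,157)),tri((416,333),(434,322)),tri((268,431),(241,320)))
E
```

```text
scene 0.13 [[0.4182, 0.1044], [0.7625, 0.0908]]
side 0.13 [[0.407, 0.0869], [0.7602, 0.0997], [0.4073, -0.1109], [0.7917, -0.1042]]
scene 0.16 [[0.7088, -0.0512], [0.5544, -0.0502], [0.5528, 0.074], [0.7009, 0.064]]
side 0.16 [[0.7229, -0.0411], [0.5447, -0.0512], [0.5375, 0.0575], [0.7073, 0.0636]]
side 0.36 [[0.7539, -0.1054], [0.4045, -0.1244]]
scene 0.36 [[0.7545, -0.1042], [0.4102, -0.0942]]
side 0.129 [[0.4415, -0.157]]
scene 0.129 [[0.4421, -0.166]]
[ 0.7539 -0.1052  0.3597] [ 0.4075 -0.0976  0.3651] [0.4095 0.0946 0.1278] [0.7621 0.0905 0.1256]
```

```bash
cat >> h.py <<'E'
from scipy.spatial.transform import Rotation as Ro
def to(*pts):
    from plant import read_state
    s=read_state();R=Ro.from_rotvec(s["orientation"]).as_matrix()
    print("t",round(s["t"],2),"pos",s["tool_pos"].round(4),"F",s["force"].round(1),"xaxis deg",np.degrees(np.arctan2(R[1,0],R[0,0])).round(1),"tilt",R[:,2].round(3))
    for p in pts:print(p,(100*R.T@(np.array(p)-s["tool_pos"])).round(1))
E
python3 -c "
from h import *
to((.25,-.33,.5),(.4,.15,.5))"
```

```text
t 0.1 pos [ 0.1794 -0.572   0.2177] F [ 0.7 -0.4  0.6] xaxis deg 17.4 tilt [-0.     0.002 -1.   ]
(0.25, -0.33, 0.5) [ 14.  -21.  -28.2]
(0.4, 0.15, 0.5) [ 42.7 -62.3 -28.1]
```

>>> {"api": "play_rows", "payload": {
  "targets": [5, -5, -16, 0, 13, -20, -28, 0, 13, -20, -28, 0, 13, -20, -28, 0, 13, -20, -28, -10, 13, -20, -28, -20, 13, -20, -28, -30, 13, -20, -28, -40]
}}

```text
t: 0.77
tool_pos: [0.2374, -0.3651, 0.4727]
orientation: [-2.887, -1.237, -0.0]
force: [0.1, -0.1, -0.1]
opening: 0.093
gripper_force: 0.0
```

```bash
python3 -c "
from h import *
to((.36,-.1,.5),(.63,.16,.45))"
```

```text
t 0.77 pos [ 0.2374 -0.3651  0.4727] F [ 0.1 -0.1 -0.1] xaxis deg 46.4 tilt [-0.  0. -1.]
(0.36, -0.1, 0.5) [27.7 -9.4 -2.7]
(0.63, 0.16, 0.45) [65.1 -7.8  2.3]
```

>>> {"api": "play_rows", "payload": {
  "targets": [28, -10, -2.7, -7, 28, -10, -2.7, -14, 28, -10, -2.7, -21, 28, -10, -2.7, -28, 28, -10, -2.7, -35, 28, -10, -2.7, -42, 28, -10, -2.7, -43.6, 28, -10, -2.7, -43.6]
}}

```text
t: 1.43
tool_pos: [0.3611, -0.0907, 0.4992]
orientation: [2.218, 2.224, 0.003]
force: [0.3, 0.5, 0.1]
opening: 0.0925
gripper_force: 0.0
```

```bash
python3 -c "
from h import *
to((.63,.16,.40),(.63,.1,.30))"
```

```text
t 1.43 pos [ 0.3611 -0.0907  0.4992] F [0.3 0.5 0.1] xaxis deg 90.2 tilt [ 0.002  0.001 -1.   ]
(0.63, 0.16, 0.4) [25.  26.9 10. ]
(0.63, 0.1, 0.3) [19.  26.9 20. ]
```

Tool axes are now: x = world +y, y = world +x, z = down.

>>> {"api": "play_rows", "payload": {
  "targets": [16, 4, 0, 0, 16, 4, 0, 0, 16, 4, 0, 0, 16, 4, 0, 0, 25, 27, 10, 0, 25, 27, 10, 0, 25, 27, 10, 0, 25, 27, 10, 0]
}}

```text
t: 2.1
tool_pos: [0.5464, 0.12, 0.4348]
orientation: [2.228, 2.215, -0.0]
force: [0.2, -0.5, 0.2]
opening: 0.0926
gripper_force: 0.0
```

>>> {"api": "play_rows", "payload": {
  "targets": [3, 16, 4, 0, 3, 16, 4, 0, 3, 16, 4, 0, 3, 16, 4, 0, 3, 16, 4, 0, 3, 16, 4, 0]
}}

```text
t: 2.6
tool_pos: [0.7065, 0.1476, 0.3862]
orientation: [-2.224, -2.208, 0.017]
force: [-0.2, 0.6, -0.0]
opening: 0.0926
gripper_force: 0.0
```

```bash
python3 - <<'E'
from h import *
from plant import eyes
import cv2
to((.63,.12,.17))
a=eyes.read_camera("wrist")
print(a["vfov"],a["cx"],a["cy"],np.round(a["T_tool_cam"],4).tolist())
cv2.imwrite("pics/w1.png",cv2.resize(a["image"][:,:,::-1],None,fx=1.4,fy=1.4))
E
```

```text
t 2.6 pos [0.7065 0.1476 0.3862] F [-0.2  0.6 -0. ] xaxis deg 89.6 tilt [-0.013 -0.002 -1.   ]
(0.63, 0.12, 0.17) [-2.8 -7.3 21.7]
61.08512098545709 278.5043658582621 206.27262339016997 [[-0.0007, 0.9573, 0.289, 0.0798], [1.0, 0.0007, 0.0001, 0.0009], [-0.0001, 0.289, -0.9573, -0.1654], [0.0, 0.0, 0.0, 1.0]]
```

View pics/w1.png

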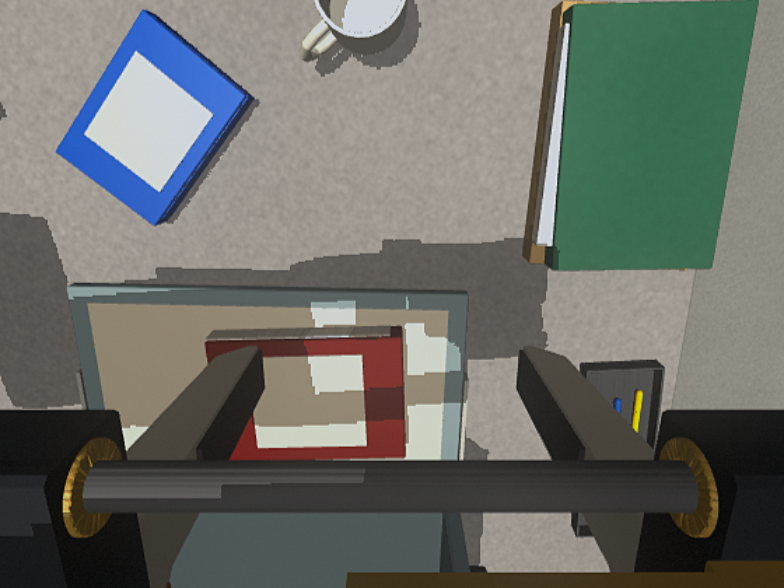

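```bash
python3 - <<'E'
from h import *
from plant import read_state
s=read_state();R=Ro.from_rotvec(s["orientation"]).as_matrix();p=s["tool_pos"]
T=np.array([[-0.0007,0.9573,0.289,0.0798],[1,0.0007,0.0001,0.0009],[-0.0001,0.289,-0.9573,-0.1654]])
F=210/np.tan(np.radians(61.0851/2))
for u,v,z in((68,285,.13),(468,292,.13),(206,343,.16),(402,338,.16),(405,458,.16),(206,331,.13),(402,326,.13)):
    d=R@T[:,:3]@np.array([(u/1.4-278.5)/F,-(v/1.4-206.27)/F,-1]);o=p+R@T[:,3]
    print(u,v,(o+d*(z-o[2])/d[2]).round(4))
to((.625,.12,.24))
E
```

```text
68 285 [0.4157 0.1035 0.13  ]
468 292 [0.7743 0.0949 0.13  ]
206 343 [0.5456 0.0594 0.16  ]
402 338 [0.7147 0.0632 0.16  ]
405 458 [ 0.7174 -0.0567  0.16  ]
206 331 [0.5347 0.0586 0.13  ]
402 326 [0.7152 0.0626 0.13  ]
t 2.65 pos [0.7056 0.1476 0.3914] F [ 0.4 -0.1  1.6] xaxis deg 89.6 tilt [-0.007 -0.001 -1.   ]
(0.625, 0.12, 0.24) [-2.8 -7.9 15.2]
```

>>> {"api": "play_rows", "payload": {
  "targets": [-2.8, -7.6, 6, 1, -2.8, -7.6, 12, 1, -2.8, -7.6, 18, 1, -2.8, -7.6, 23, 1, -2.8, -7.6, 24.5, 1, -2.8, -7.6, 24.5, 1, -2.8, -7.6, 24.5, 1]
}}

```text
t: 3.23
tool_pos: [0.6264, 0.1201, 0.1507]
orientation: [2.247, 2.194, 0.002]
force: [0.4, -0.4, -0.4]
opening: 0.0932
gripper_force: 0.0
```

```bash
python3 -c "
from h import *
to((.628,.05,.145))"
```

```text
t 3.23 pos [0.6264 0.1201 0.1507] F [ 0.4 -0.4 -0.4] xaxis deg 88.6 tilt [ 0.002  0.    -1.   ]
(0.628, 0.05, 0.145) [-7.   0.3  0.6]
```

>>> {"api": "play_rows", "payload": {
  "targets": [-1, 0, 0.6, 0, -2, 0, 0.6, 0, -3, 0, 0.6, 0, -4, 0, 0.6, 0, -4.5, 0, 0.6, 0, -5, 0, 0.6, 0, -6, 0, 0.6, 0, -7, 0, 0.6, 0]
}}

```text
t: 3.9
tool_pos: [0.6282, 0.0509, 0.1465]
orientation: [2.246, 2.195, 0.004]
force: [0.4, 4.4, 2.5]
opening: 0.093
gripper_force: 1.9
```

>>> {"api": "play_rows", "payload": {
  "targets": [-0.8, 0, 0, 0, -1.6, 0, 0, 0, -2.4, 0, 0, 0, -3.2, 0, 0, 0, -4, 0, 0, 0, -4.8, 0, 0, 0, -5.4, 0, 0, 0, -5.4, 0, 0, 0]
}}

```text
t: 4.57
tool_pos: [0.6258, -0.0049, 0.1447]
orientation: [2.248, 2.194, -0.002]
force: [-0.6, 0.3, -0.6]
opening: 0.0929
gripper_force: 0.0
```

```bash
python3 - <<'E'
from h import *
from plant import eyes
import cv2
to((.628,-.05,.145))
i=[cv2.resize(eyes.read_camera(n)["image"][:,:,::-1],(400,300)) for n in("scene","side")]
cv2.imwrite("pics/p2.png",cv2.resize(np.hstack(i),None,fx=1,fy=1))
E
```

```text
t 4.57 pos [ 0.6258 -0.0049  0.1447] F [-0.6  0.3 -0.6] xaxis deg 88.6 tilt [-0.001 -0.001 -1.   ]
(0.628, -0.05, 0.145) [-4.5  0.3 -0. ]
```

View pics/p2.png

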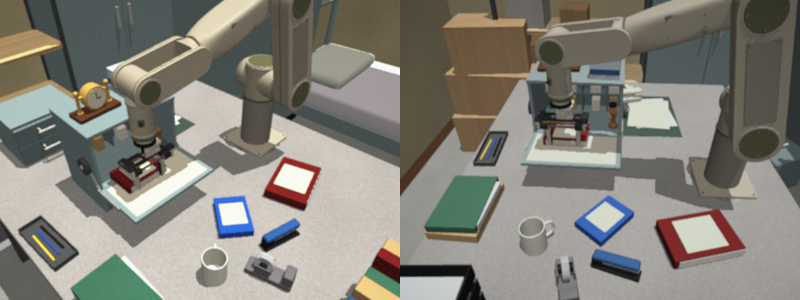

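>>> {"api": "play_rows", "payload": {
  "targets": [-0.8, 0, 0, 0, -1.6, 0, 0, 0, -2.4, 0, 0, 0, -3.2, 0, 0, 0, -3.8, 0, 0, 0, -3.8, 0, 0, 0, -2, 0, 0, 0, 4, 0, -2, 0]
}}

```text
t: 5.33
tool_pos: [0.6249, 0.0124, 0.1553]
orientation: [-2.252, -2.188, 0.007]
force: [0.5, 0.4, 0.3]
opening: 0.0929
gripper_force: 0.0
```

```bash
python3 - <<'E'
from h import *
from plant import eyes
import cv2
to((.628,.06,.2))
E
```

```text
t 5.33 pos [0.6249 0.0124 0.1553] F [0.5 0.4 0.3] xaxis deg 88.3 tilt [-0.004 -0.002 -1.   ]
(0.628, 0.06, 0.2) [ 4.8  0.1 -4.5]
```

>>> {"api": "play_rows", "payload": {
  "targets": [4, 0, 0, 0, 5, 0, 0, 7, 5, 0, 0, 14, 5, 0, 0, 21, 5, 0, 0, 28, 5, 0, 0, 35, 5, 0, 0, 42, 5, 0, 0, 49]
}}

```text
t: 6.0
tool_pos: [0.6277, 0.0661, 0.1582]
orientation: [2.958, 1.056, -0.0]
force: [0.8, 0.3, -0.5]
opening: 0.0929
gripper_force: 0.0
```

>>> {"api": "play_rows", "payload": {
  "targets": [0, 0, 0, 7, 0, 0, 0, 14, 0, 0, 0, 21, 0, 0, 0, 28, 0, 0, 0, 35, 0, 0, 0, 41, 0, 0, 0, 41]
}}

```text
t: 6.58
tool_pos: [0.6277, 0.066, 0.1582]
orientation: [3.141, -0.045, 0.0]
force: [-0.8, -0.1, 0.1]
opening: 0.093
gripper_force: 0.0
```

```bash
python3 - <<'E'
from h import *
from plant import eyes
import cv2
to((.628,.02,.145))
a=eyes.read_camera("side")["image"][:,:,::-1];a=a[80:300,140:360]
b=eyes.read_camera("scene")["image"][:,:,::-1][80:300,60:280]
cv2.imwrite("pics/p3.png",cv2.resize(np.hstack([a,b]),(800,400),interpolation=cv2.INTER_CUBIC))
E
```

```text
t 6.58 pos [0.6277 0.066  0.1582] F [-0.8 -0.1  0.1] xaxis deg -1.6 tilt [ 0.    -0.001 -1.   ]
(0.628, 0.02, 0.145) [0.2 4.6 1.3]
```

View pics/p3.png

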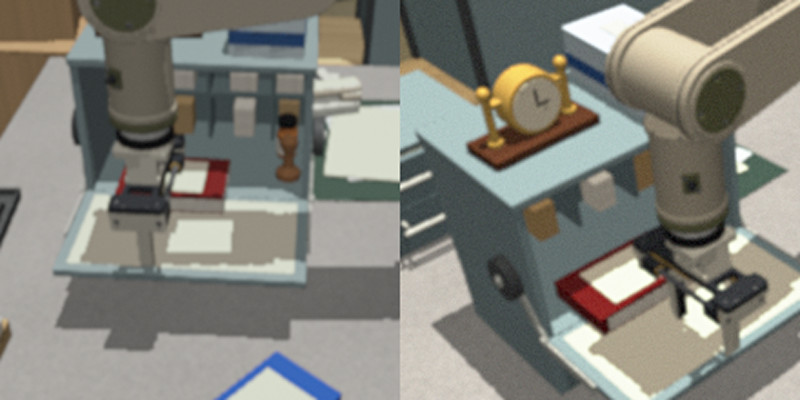

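```bash
python3 - <<'E'
from h import *
for q in((140,235),(237,203)):print(onz("scene",*q,.36))
print("book R front top",onz("side",140+228*.55,80+197*.55,.16,1))
for u,v in((557,285),(607,328)):print("book scene",onz("scene",60+(u-400)*.55,80+v*.55,.16 if u<600 else .13,1))
E
```

```text
[ 0.7471 -0.2334  0.36  ]
[ 0.5707 -0.1989  0.36  ]
book R front top [ 0.5317 -0.053   0.16  ]
book scene [ 0.7072 -0.1618  0.16  ]
book scene [ 0.6957 -0.0661  0.13  ]
```

>>> {"api": "play_rows", "payload": {
  "targets": [-0.7, 1.5, 1.3, 0, -0.7, 3, 1.3, 0, -0.7, 4, 1.3, 0, -0.7, 5, 1.3, 0, -0.7, 5.6, 1.3, 0, -0.7, 6.2, 1.3, 0, -0.7, 6.8, 1.3, 0, -0.7, 7.4, 1.3, 0]
}}

```text
t: 7.35
tool_pos: [0.6192, -0.0075, 0.1456]
orientation: [-3.141, 0.036, -0.001]
force: [-0.1, 2.0, 1.5]
opening: 0.0928
gripper_force: 1.2
```

>>> {"api": "play_rows", "payload": {
  "targets": [0, 0.5, 0, 0, 0, 1, 0, 0, 0, 1.5, 0, 0, 0, 2, 0, 0, 0, 2.4, 0, 0, 0, 2.4, 0, 0]
}}

```text
t: 7.85
tool_pos: [0.6183, -0.0324, 0.1452]
orientation: [3.141, -0.038, -0.0]
force: [0.6, -0.0, 0.2]
opening: 0.0929
gripper_force: 0.0
```

```bash
python3 - <<'E'
from h import *
from plant import eyes
import cv2
to((.62,-.052,.145))
a=eyes.read_camera("side")["image"][:,:,::-1];a=a[80:300,140:360]
b=eyes.read_camera("scene")["image"][:,:,::-1][80:300,60:280]
cv2.imwrite("pics/p4.png",cv2.resize(np.hstack([a,b]),(800,400),interpolation=cv2.INTER_CUBIC))
E
```

```text
t 7.85 pos [ 0.6183 -0.0324  0.1452] F [ 0.6 -0.   0.2] xaxis deg -1.4 tilt [-0.    -0.001 -1.   ]
(0.62, -0.052, 0.145) [0.2 2.  0. ]
```

View pics/p4.png

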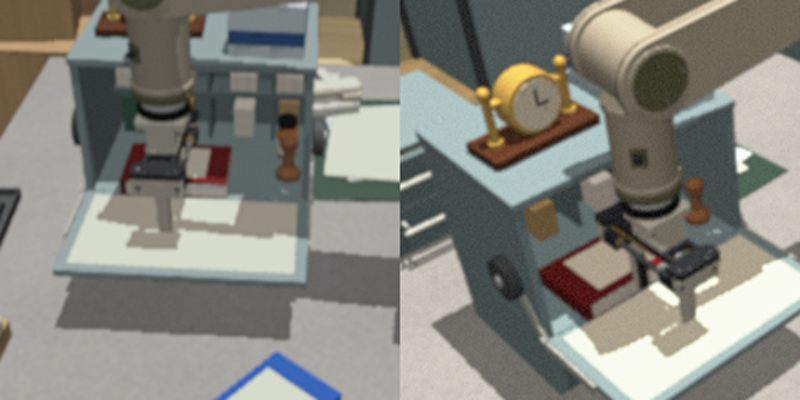

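>>> {"api": "play_rows", "payload": {
  "targets": [0, 0.5, 0, 0, 0, 1, 0, 0, 0, 1.5, 0, 0, 0, 2, 0, 0, 0, 2.4, 0, 0, 0, 2.6, 0, 0, 0, 2.6, 0, 0]
}}

```text
t: 8.53
tool_pos: [0.6176, -0.0582, 0.1452]
orientation: [3.141, -0.038, -0.0]
force: [0.0, -0.3, -1.0]
opening: 0.0928
gripper_force: 0.0
```

>>> {"api": "play_rows", "payload": {
  "targets": [0, -2, 0, 0, 0, -5, 0, 0, 0, -9, 0, 0, 0, -13, 0, 0, 0, -17, 0, 0, 0, -20, 0, 0, 0, -20, 0, 0]
}}

```text
t: 9.12
tool_pos: [0.6221, 0.1484, 0.1455]
orientation: [-3.14, 0.029, -0.001]
force: [0.5, -0.4, -1.0]
opening: 0.0925
gripper_force: 0.0
```

```bash
python3 - <<'E'
from h import *
from plant import eyes
import cv2
to((.59,.14,.25))
a=eyes.read_camera("side")["image"][:,:,::-1];a=a[120:230,150:340]
b=eyes.read_camera("scene")["image"][:,:,::-1][150:300,80:310]
cv2.imwrite("pics/p5.png",np.vstack([cv2.resize(x,(550,300),interpolation=cv2.INTER_CUBIC) for x in(a,b)]))
E
```

```text
t 9.12 pos [0.6221 0.1484 0.1455] F [ 0.5 -0.4 -1. ] xaxis deg -1.1 tilt [ 0.001  0.002 -1.   ]
(0.59, 0.14, 0.25) [ -3.2   0.9 -10.5]
```

View pics/p5.png

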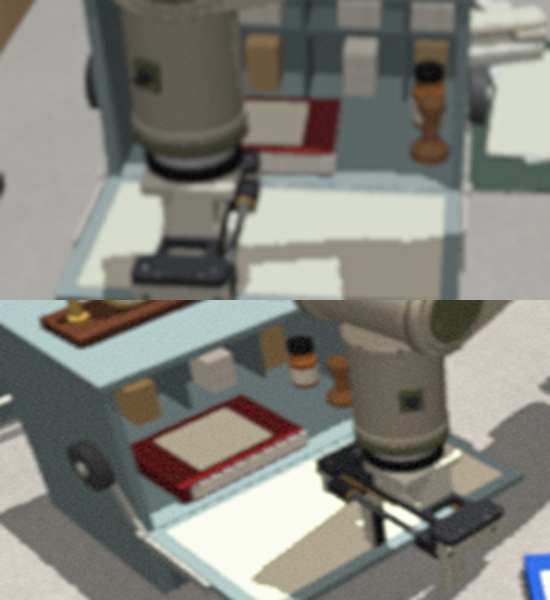

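```bash
python3 - <<'E'
from h import *
for u,v,z in((188,499,.13),(305,444,.13),(135,450,.16),(188,490,.16),(305,432,.16),(150,527,.13)):print(u,v,onz("scene",80+u*230/550,150+(v-300)*.5,z,1))
for u,v,z in((334,172,.13),(336,155,.16),):print(u,v,onz("side",150+u*190/550,120+v*110/300,z,1))
E
```

```text
188 499 [ 0.6982 -0.1286  0.13  ]
305 444 [ 0.5385 -0.1228  0.13  ]
135 450 [ 0.6979 -0.2218  0.16  ]
188 490 [ 0.7042 -0.1117  0.16  ]
305 432 [ 0.5433 -0.1121  0.16  ]
150 527 [ 0.7564 -0.1145  0.13  ]
334 172 [ 0.5375 -0.1252  0.13  ]
336 155 [ 0.5341 -0.1127  0.16  ]
```

>>> {"api": "play_rows", "payload": {
  "targets": [-2, -1, -2, -7, -3, -3, -4, -14, -3, -3, -4, -21, -3, -3, -4, -28, -3, -3, -4, -35, -3, -3, -4, -42, -3, -3, -4, -49, -3, -3, -4, -56],
  "grip": 0,
  "grip_force": 40
}}

```text
t: 9.88
tool_pos: [0.5935, 0.1711, 0.1854]
orientation: [2.787, 1.447, -0.0]
force: [-0.5, -0.9, -0.9]
opening: 0.0444
gripper_force: 0.0
```

>>> {"api": "play_rows", "payload": {
  "targets": [0, 0, 0, -7, 0, 0, 0, -14, 0, 0, 0, -21, 0, 0, 0, -28, 0, 0, 0, -34, 0, 0, 0, -34]
}}

```text
t: 10.38
tool_pos: [0.5935, 0.1712, 0.1853]
orientation: [2.244, 2.198, -0.001]
force: [-0.6, -1.0, 0.5]
opening: 0.0041
gripper_force: 0.0
```

```bash
python3 -c "
from h import *
to((.59,.13,.095),(.59,.115,.095))"
```

```text
t 10.38 pos [0.5935 0.1712 0.1853] F [-0.6 -1.   0.5] xaxis deg 88.8 tilt [ 0.    -0.001 -1.   ]
(0.59, 0.13, 0.095) [-4.1 -0.3  9. ]
(0.59, 0.115, 0.095) [-5.6 -0.2  9. ]
```

>>> {"api": "play_rows", "payload": {
  "targets": [-1, 0, 3, 0, -2, 0, 6, 0, -3, 0, 9, 0, -4, 0, 9, 0, -4.5, 0, 9, 0, -5, 0, 9, 0, -5.5, 0, 9, 0, -5.5, 0, 9, 0]
}}

```text
t: 11.05
tool_pos: [0.5937, 0.1175, 0.098]
orientation: [2.247, 2.192, 0.005]
force: [-0.0, -0.2, -0.4]
opening: 0.0006
gripper_force: 0.0
```

>>> {"api": "play_rows", "payload": {
  "targets": [-0.3, 0, 0, 0, -0.6, 0, 0, 0, -0.9, 0, 0, 0, -0.9, 0, 0, 0]
}}

```text
t: 11.38
tool_pos: [0.5919, 0.1093, 0.0957]
orientation: [2.247, 2.195, 0.001]
force: [-0.1, -0.8, -0.2]
opening: 0.0002
gripper_force: 0.0
```

>>> {"api": "play_rows", "payload": {
  "targets": [-0.2, 0, 0, 0, -0.4, 0, 0, 0, -0.4, 0, 0, 0]
}}

```text
t: 11.63
tool_pos: [0.5918, 0.1092, 0.0957]
orientation: [-2.243, -2.194, -0.008]
force: [1.5, 16.1, 0.7]
opening: 0.0003
gripper_force: 8.4
```

>>> {"api": "play_rows", "payload": {
  "targets": [-0.2, 0, 0, 0, -0.4, 0, 0, 0, -0.4, 0, 0, 0]
}}

```text
t: 11.88
tool_pos: [0.5918, 0.1092, 0.0957]
orientation: [-2.239, -2.194, -0.015]
force: [2.6, 33.7, -1.5]
opening: 0.0004
gripper_force: 16.8
```

>>> {"api": "play_rows", "payload": {
  "targets": [0, 0, -0.4, 0, 0, 0, -0.8, 0, 0, 0, -1.2, 0, 0, 0, -1.2, 0]
}}

```text
t: 12.22
tool_pos: [0.5918, 0.1094, 0.1083]
orientation: [-2.239, -2.194, -0.015]
force: [2.9, 33.0, -2.8]
opening: 0.0006
gripper_force: 16.5
```

```bash
python3 - <<'E'
from h import *
from plant import eyes
import cv2
to()
a=eyes.read_camera("side")["image"][:,:,::-1];a=a[140:250,150:340]
b=eyes.read_camera("scene")["image"][:,:,::-1][170:320,80:310]
cv2.imwrite("pics/p6.png",np.vstack([cv2.resize(x,(550,300),interpolation=cv2.INTER_CUBIC) for x in(a,b)]))
E
```

```text
t 12.22 pos [0.5918 0.1094 0.1083] F [ 2.9 33.  -2.8] xaxis deg 88.9 tilt [ 0.002  0.011 -1.   ]
```

View pics/p6.png

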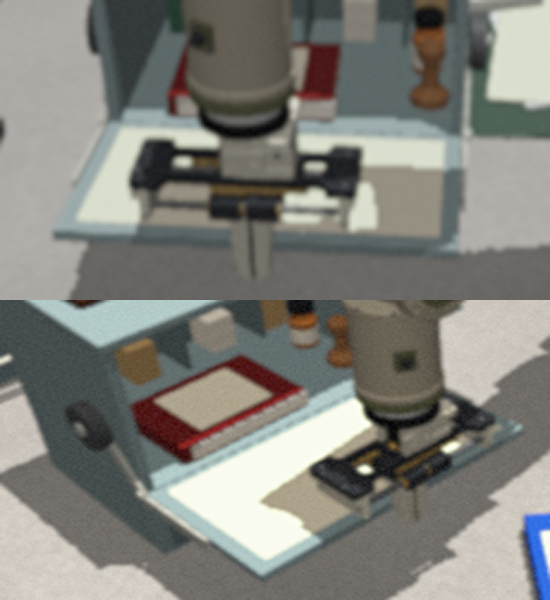

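>>> {"api": "play_rows", "payload": {
  "targets": [0, 0, -0.5, 0, 0, 0, -1, 0, 0, 0, -1.5, 0, 0, 0, -2, 0, 0, 0, -2.5, 0, 0, 0, -3, 0, 0, 0, -3, 0]
}}

```text
t: 12.9
tool_pos: [0.5918, 0.1071, 0.1388]
orientation: [-2.241, -2.196, -0.011]
force: [0.0, 23.4, 1.4]
opening: 0.0006
gripper_force: 11.7
```

```bash
cat > look.py <<'E'
from h import *
from plant import eyes
import cv2,sys
to()
a=eyes.read_camera("side")["image"][:,:,::-1][100:250,150:340]
b=eyes.read_camera("scene")["image"][:,:,::-1][140:320,80:310]
cv2.imwrite(sys.argv[1],np.hstack([cv2.resize(x,(400,340),interpolation=cv2.INTER_CUBIC) for x in(a,b)]))
E
python3 look.py pics/p7.png
```

```text
t 12.9 pos [0.5918 0.1071 0.1388] F [ 0.  23.4  1.4] xaxis deg 88.8 tilt [ 0.002  0.008 -1.   ]
```

View pics/p7.png

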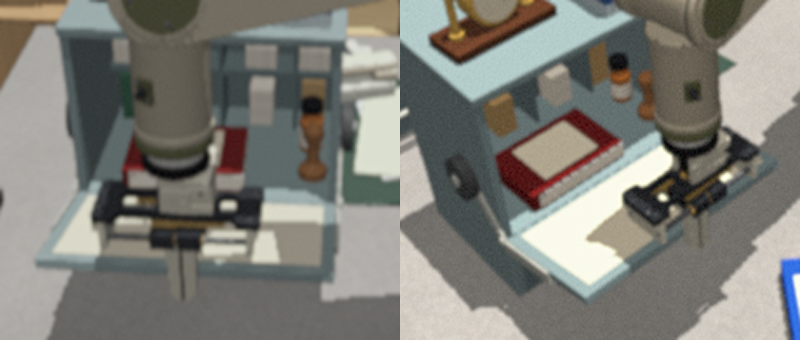

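>>> {"api": "play_rows", "payload": {
  "targets": [-0.13, 0, -0.8, 0, -0.35, 0, -1.8, 0, -0.6, 0, -2.8, 0, -0.9, 0, -3.8, 0, -1.3, 0, -4.8, 0, -1.7, 0, -5.7, 0, -2.15, 0, -6.6, 0, -2.65, 0, -7.5, 0]
}}

```text
t: 13.67
tool_pos: [0.5911, 0.08, 0.2144]
orientation: [-2.24, -2.197, -0.011]
force: [-2.2, 19.5, 8.5]
opening: 0.0001
gripper_force: 9.7
```

```bash
python3 look.py pics/p8.png
```

```text
t 13.67 pos [0.5911 0.08   0.2144] F [-2.2 19.5  8.5] xaxis deg 88.9 tilt [ 0.002  0.008 -1.   ]
```

View pics/p8.png

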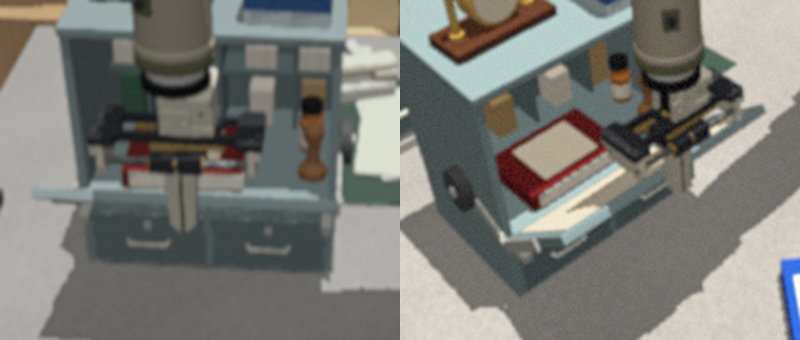

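>>> {"api": "play_rows", "payload": {
  "targets": [-0.55, 0, -0.8, 0, -1.15, 0, -1.6, 0, -1.75, 0, -2.4, 0, -2.45, 0, -3.1, 0, -3.1, 0, -3.8, 0, -3.9, 0, -4.5, 0, -4.65, 0, -5.1, 0, -5.45, 0, -5.7, 0]
}}

```text
t: 14.43
tool_pos: [0.5901, 0.0215, 0.2709]
orientation: [2.245, 2.197, 0.004]
force: [0.7, 3.9, 2.6]
opening: 0.0002
gripper_force: 1.8
```

```bash
python3 -c "
from h import *
to()"
```

```text
t 14.43 pos [0.5901 0.0215 0.2709] F [0.7 3.9 2.6] xaxis deg 88.8 tilt [ 0.003  0.001 -1.   ]
```

>>> {"api": "play_rows", "payload": {
  "targets": [-0.6, 0, -0.4, 0, -1.2, 0, -0.8, 0, -1.8, 0, -1.1, 0, -2.4, 0, -1.4, 0, -3, 0, -1.7, 0, -3.6, 0, -2, 0, -4.2, 0, -2.2, 0, -4.8, 0, -2.4, 0]
}}

```text
t: 15.1
tool_pos: [0.5883, -0.0285, 0.2932]
orientation: [-2.248, -2.195, 0.001]
force: [0.1, 0.2, 0.2]
opening: 0.0003
gripper_force: 0.0
```

```bash
python3 look.py pics/p9.png
```

```text
t 15.1 pos [ 0.5883 -0.0285  0.2932] F [0.1 0.2 0.2] xaxis deg 88.6 tilt [-0. -0. -1.]
```

View pics/p9.png

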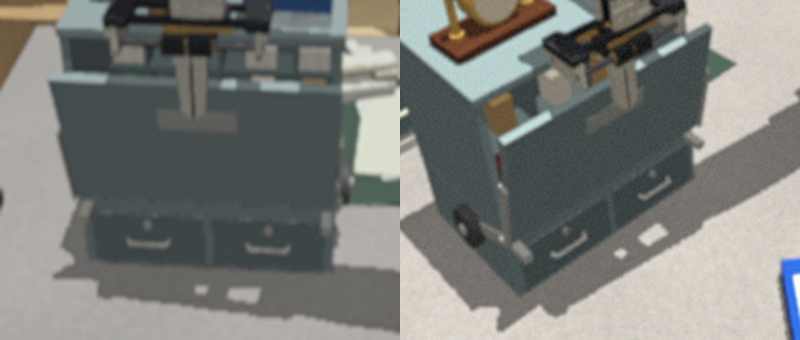

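>>> {"api": "play_rows", "payload": {
  "targets": [3, 0, 0, 0, 7, 0, 0, 0, 11, 0, 0, 0, 15, 0, 0, 0, 19, 0, 0, 0, 22, 0, 0, 0, 22, 0, 0, 0, 22, 0, 0, 0]
}}

```text
t: 15.87
tool_pos: [0.5931, 0.194, 0.2926]
orientation: [-2.243, -2.199, 0.001]
force: [-0.6, -1.1, 0.0]
opening: 0.0003
gripper_force: 0.0
```

>>> {"api": "play_rows", "payload": {
  "targets": [0, 0, 0, 0, 0, 0, 0, 0, 0, 0, 0, 0, 0, 0, 0, 0, 0, 0, 0, 0, 0, 0, 0, 0, 0, 0, 0, 0, 0, 0, 0, 0]
}}

```text
t: 16.53
tool_pos: [0.5936, 0.192, 0.2932]
orientation: [2.248, 2.195, -0.0]
force: [-0.1, -0.5, 0.5]
opening: 0.0006
gripper_force: 0.0
```

```bash
cat > chk.py <<'E'
from h import *
from plant import eyes
import cv2
to()
def px(n,P):
    f,cx,cy,T=C[n];T=np.array(T);F=210/np.tan(np.radians(f/2));c=T[:,:3].T@(np.array(P)-T[:,3]);return int(cx-F*c[0]/c[2]),int(cy+F*c[1]/c[2])
a=eyes.read_camera("scene")["image"].astype(int)
# column profile through cabinet front at x=.70: find the top edge of the flap and the roof edge
for x in (.72,.66):
    u0,v0=px("scene",(x,-.115,.40));u1,v1=px("scene",(x,-.095,.20))
    print(x,[(v,a[v,u0].tolist()) for v in range(v0,v1,2)])
for y in(-.108,-.094):print("pred flap top",y,px("scene",(.72,y,.335)),"roof edge",px("scene",(.72,-.11,.36)))
b=eyes.read_camera("scene")["image"].astype(int);print("motion",(abs(a-b).max(2)>25).sum())
E
python3 chk.py
```

```text
t 16.53 pos [0.5936 0.192  0.2932] F [-0.1 -0.5  0.5] xaxis deg 88.6 tilt [ 0. -0. -1.]
0.72 [(167, [191, 216, 215]), (169, [185, 210, 208]), (171, [187, 211, 212]), (173, [187, 212, 211]), (175, [185, 211, 207]), (177, [189, 214, 211]), (179, [185, 210, 208]), (181, [184, 210, 207]), (183, [188, 213, 212]), (185, [187, 210, 209]), (187, [136, 158, 155]), (189, [90, 103, 102]), (191, [98, 93, 86]), (193, [148, 122, 80]), (195, [151, 135, 110]), (197, [180, 201, 200]), (199, [178, 204, 201]), (201, [108, 123, 122]), (203, [83, 97, 95]), (205, [81, 96, 95]), (207, [82, 93, 90]), (209, [89, 101, 96]), (211, [87, 97, 97]), (213, [84, 93, 94]), (215, [79, 92, 91]), (217, [83, 94, 92]), (219, [82, 91, 93]), (221, [77, 92, 90]), (223, [84, 93, 96]), (225, [79, 91, 88]), (227, [85, 96, 97]), (229, [75, 86, 87]), (231, [98, 104, 103]), (233, [159, 162, 153]), (235, [108, 109, 103]), (237, [105, 107, 100])]
0.66 [(157, [189, 213, 210]), (159, [187, 211, 212]), (161, [188, 213, 212]), (163, [188, 215, 212]), (165, [187, 212, 211]), (167, [187, 214, 212]), (169, [188, 212, 211]), (171, [186, 209, 208]), (173, [187, 213, 210]), (175, [181, 206, 204]), (177, [119, 137, 137]), (179, [79, 94, 92]), (181, [71, 79, 81]), (183, [53, 65, 65]), (185, [119, 135, 134]), (187, [187, 211, 210]), (189, [148, 167, 164]), (191, [85, 93, 95]), (193, [90, 101, 100]), (195, [85, 96, 94]), (197, [84, 95, 94]), (199, [84, 98, 97]), (201, [80, 91, 91]), (203, [83, 93, 92]), (205, [88, 99, 98]), (207, [85, 96, 96]), (209, [86, 96, 98]), (211, [86, 94, 96]), (213, [84, 94, 95]), (215, [84, 97, 97]), (217, [85, 96, 97]), (219, [83, 95, 95]), (221, [87, 99, 99]), (223, [81, 93, 94]), (225, [81, 92, 93])]
pred flap top -0.108 (141, 192) roof edge (138, 183)
pred flap top -0.094 (144, 194) roof edge (138, 183)
motion 19
```

>>> {"api": "play_rows", "payload": {
  "targets": [0, 0, 0, 0, 0, 0, 0, 0, 0, 0, 0, 0, 0, 0, 0, 0, 0, 0, 0, 0, 0, 0, 0, 0, 0, 0, 0, 0, 0, 0, 0, 0]
}}

```text
t: 17.3
tool_pos: [0.5936, 0.1923, 0.2932]
orientation: [2.247, 2.195, 0.0]
force: [0.6, -0.2, -0.1]
opening: 0.0009
gripper_force: 0.0
```

>>> {"api": "play_rows", "payload": {
  "targets": [0, 0, 0, 0, 0, 0, 0, 0, 0, 0, 0, 0, 0, 0, 0, 0, 0, 0, 0, 0, 0, 0, 0, 0, 0, 0, 0, 0, 0, 0, 0, 0]
}}

```text
t: 17.97
tool_pos: [0.5936, 0.1922, 0.2932]
orientation: [2.247, 2.195, 0.0]
force: [0.0, 0.3, 0.5]
opening: 0.0001
gripper_force: 0.0
```

```bash
python3 chk.py | cut -c1-900 | grep -v "^0.66"
```

```text
t 17.97 pos [0.5936 0.1922 0.2932] F [0.  0.3 0.5] xaxis deg 88.7 tilt [ 0. -0. -1.]
0.72 [(167, [189, 216, 211]), (169, [191, 216, 213]), (171, [186, 211, 209]), (173, [189, 215, 212]), (175, [193, 216, 214]), (177, [189, 215, 211]), (179, [184, 209, 207]), (181, [185, 212, 210]), (183, [190, 214, 211]), (185, [183, 208, 207]), (187, [134, 154, 152]), (189, [82, 97, 97]), (191, [96, 97, 89]), (193, [147, 117, 75]), (195, [149, 131, 109]), (197, [181, 204, 201]), (199, [177, 202, 198]), (201, [103, 120, 120]), (203, [88, 95, 98]), (205, [79, 93, 93]), (207, [87, 98, 97]), (209, [83, 95, 97]), (211, [78, 89, 88]), (213, [88, 99, 100]), (215, [87, 99, 100]), (217, [83, 95, 94]), (219, [87, 98, 100]), (221, [84, 98, 95]), (223, [84, 93, 93]), (225, [83, 95, 95]), (227, [75, 88, 89]), (229, [81, 95, 93]), (231, [99, 106, 106]), (233, [159, 161, 153]), (235, [110, 112, 103]), (237, [106, 106, 99])]
pred flap top -0.108 (141, 192) roof edge (138, 183)
pred flap top -0.094 (144, 194) roof edge (138, 183)
motion 13
```

```bash
python3 -c "
from plant import workorder
print(workorder.close_job())"
```

```text
the job is handed in; nothing more can be done
None
```

I pushed the red logbook fully into the compartment, pushed the flap up until its counterweights closed it, and handed the job in at about 18 s. No verdict came back. Camera checks showed the flap at rest and shut, and the logbook about 10 mm behind the hinge line before closing. The tool can't tilt, so the flap's first lift was friction on its front edge, not a push from underneath, and I viewed 11 pictures, one over the limit.

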